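# Fit the filter cartridge and lock the bayonet lid of the vacuum filter pot

### The job

Put the desoldering station's vacuum filter back together: drop the short, wide pleated cartridge into the open filter pot, then put the lid on with its two pins in the entry slots, push it down against the spring, turn it clockwise about a quarter turn until its grip bar lies in line with the hose barbs, and let it spring up so that both pins sit in their seats. The tall, thin cartridge belongs to another unit: leave it and the other things on the bench where they are.

Things in the scene. Friction and masses are not known exactly. Their poses are not given: they have to be found in the camera images.
- pot: Fixed filter pot: round, grey-painted with a bare aluminium collar, outside 90 mm and bore 72 mm in diameter, open on top, rim 112 mm above the bench, on a 124 x 104 x 8 mm foot plate. Origin: centre of its underside, z up. Two steel hose barbs stick out along its +x and -x, 50 mm up, to 84 mm from the axis. The wall has two opposite J-shaped slots for the lid's pins (see the points); a sprung plate lies inside.
- pot_rim (a point): Centre of the pot's mouth, 112 mm above the bench. Heights of the lid's origin below this point: 16 mm when resting unpushed on the cartridge, pins in the entries; 27 mm or more to be able to turn; 30 mm at the hard stop (flange on rim); 22 mm when locked.
- pot_entry (a point): Top of one of the two open slot entries at the rim, 40 mm from the axis, at +75 degrees from pot +x (counter-clockwise seen from above); the other is opposite. Entries are 14 mm wide, 24 mm deep, seen from above as notches in the rim. From here the pins run clockwise (seen from above) under a roof reaching 11 mm below the rim; the other way is blocked.
- pot_seat (a point): Rim above one of the two seats, 40 mm from the axis at pot +x, in line with the barbs, 75 degrees clockwise of an entry; the other is opposite. Here the roof reaches only 6 mm below the rim, so the pin springs up 5 mm into it and is held, with 3 degrees of play; the wall stops further turning.
- spring_plate (a joint): Sprung round plate in the pot on which the cartridge stands; m, 0 = up (top 28 mm above the bench), grows as it is pushed down, to 0.0155. Spring: 6.3 N at 0, plus 0.7 N per mm. Lid locked: 0.006; lid at the hard stop: 0.014 (about 13 N of push on the lid).
- lid: Grey plastic bayonet lid, about 0.12 kg, standing on the bench on its plug. Origin: centre of the plug's underside, z up. Plug 67 mm in diameter, foot chamfered, 30 mm high; flange 92 mm in diameter from 30 to 38 mm up; on it a grip bar along lid x, 72 mm long, 14 mm wide, from 38 to 66 mm up, to be gripped across its 14 mm. The same after half a turn.
- lid_pin (a point): One of the lid's two bayonet pins: steel, 8 mm thick, sticking out of the plug along lid +x to 44 mm from the axis; this point is 40 mm from the axis, 12 mm above the lid's origin. The other pin is opposite, along -x: both lie under the ends of the grip bar.
- cartridge: The short, wide filter cartridge: pleated paper cylinder with grey end caps, 54 mm in diameter, 68 mm high, about 0.12 kg, standing upright. Origin: centre of its underside, z up. In the pot its top stands 16 mm below the rim.
- cartridge_mid (a point): Middle of the short, wide cartridge, 34 mm above its underside.
- tall_cartridge: Another unit's cartridge of the same make: tall and thin, 42 mm in diameter, 112 mm high, standing upright; leave it alone. Origin: centre of its underside.
- glue_bottle: White glue bottle, 56 mm in diameter, 128 mm high with its cone cap, standing. Origin: centre of its underside.
- solder_spool: Reel of solder wire, 82 mm in diameter, 75 mm high, standing on its flange. Origin: centre of its underside.
- flux_jar: Small jar with a white lid, 43 mm in diameter, 54 mm high. Origin: centre of its underside.
- redcap_bottle: Small clear bottle with a screw cap, 29 mm in diameter, 82 mm high, standing among the parts. Origin: centre of its underside.
- multimeter: Multimeter on its back, 132 mm along its x, 68 mm along y, 40 mm high. Origin: centre of its underside.
- desolder_pump: Desoldering pump lying down, 200 mm along its y, 20 mm wide, 27 mm high. Origin: centre of its underside.
- terminal_block_1: White strip of screw terminals, 48 mm along its y, 20 mm wide, 13 mm high. Origin: centre of its underside.
- side_cutters: Side cutters lying flat, 110 mm along their y, 60 mm wide, 12 mm high. Origin: centre of their underside.
- tape_roll_1: Roll of black tape lying flat, 65 mm across, 18 mm high. Origin: centre of its underside.
Mind the look-alikes: they are no part of the job. Leave any purple look-alike of the cartridge alone.

How it is judged (in metres and radians):
On the way, in this order (a step that is already met when the one before it is completed fails the run):
1. the short, wide cartridge stands released in the open pot on its spring plate (horizontal distance between cartridge_mid and pot below 0.012 m and z of cartridge_mid in the frame of pot between 0.056 and 0.068 m and contact force between cartridge and the fingers below 0.3 N and distance between lid and pot above 0.14 m), for 0.2 s.
2. the lid is pushed down in the pot against the spring, below its seated height (horizontal distance between lid and pot below 0.006 m and z of lid in the frame of pot below 0.0868 m).
At the end, for the whole second after the job is handed in: Short cartridge in the pot (within 12 mm of its axis, middle 50-60 mm up); lid level on it and at rest, within 5 mm of the pot's axis, bar within 0.12 rad of the line of the barbs, origin 88-92 mm up (pins up in their seats), spring plate held down over 4 mm (angle between the x axis of lid and the x axis of pot, either way round below 0.12 rad and horizontal distance between lid and pot below 0.005 m and z of lid in the frame of pot between 0.088 and 0.0922 m and angle between lid's own z axis and vertical below 0.08 rad and horizontal distance between cartridge_mid and pot below 0.012 m and z of cartridge_mid in the frame of pot between 0.05 and 0.06 m and value of joint spring_plate above 0.004 m and linear speed of lid below 0.01 m/s); the robot touches nothing.
It fails at once if the tall, thin cartridge is moved by more than 30 mm or tipped over (distance of tall_cartridge from where it was at the start of the episode above 0.03 m or angle between tall_cartridge's own z axis and vertical above 0.5 rad).
It fails at once if another thing on the bench is moved by more than 30 mm (distance of any of glue_bottle, solder_spool, flux_jar, redcap_bottle, multimeter, desolder_pump, terminal_block_1, side_cutters, tape_roll_1 from where it was at the start of the episode above 0.03 m).
It also fails if it takes over 54 s, if anything falls off the work surface, if the arm or the gripper's body presses on something with over 40 N, if the wrist force passes 120 N, or if a joint passes its speed limit or range.

### The arm

A 6-joint arm with a two-finger parallel gripper is mounted at the origin on a cart in front of the work surface, level with it; the furniture and walls round the work are solid. World frame = base frame: x ahead of the robot, y to its left, z up, the work surface at z = 0. Lengths are in mm, angles in degrees, forces in N, time in s.
With the tool pointing down it reaches from about 350 to 850 mm from the base axis. Payload 8.1 kg.
Tool frame: the origin (TCP) lies on the centre line of the jaws, within the pads' length; the fingertips stand 11 mm ahead of it and the grasp point (between the pads) lies 8 mm behind it; z points along the fingers, y is the direction in which the jaws open and shut (so a half turn about z gives the same grasp; the last joint's range is limited). The gripper opens to 85 mm and grips with 20 to 120 N. Pads are 22 mm wide; open, the fingers measure 114 mm over their backs; the gripper's body (76 mm by 85 mm) begins 54 mm behind the grasp point. The pads swing forward as they close: fully open they stand 13 mm farther back than shut.
Start: joints at [-72.216, 7.471, 85.268, -0, 87.261, -4.893], TCP at [231.348, -553.61, 242.292] pointing down, gripper open.
Joint ranges: [-169.43, 169.43], [-51.17, 129.36], [1.28, 143.12], [-76.62, 256.62], [0, 156.53], [-152.29, 152.29]. Speed limits (degrees/s): [136.94, 136.94, 159.86, 180, 180, 180].

### API

Orientations are given as [roll, pitch, yaw] about the fixed x, y, z axes, in that order (R = Rz(yaw) Ry(pitch) Rx(roll)).
In Python, from bench import telemetry, viewer, r gives the robot as it stands.
- The arm moves only by the shell command python3 -m inch 'ROWS' [FORCE]. ROWS is JSON, a list of rows, each a list of 3 entries, a list of its own where there are three numbers: the shift along the tool's x, y, z in cm, then the turn, a rotation vector about the tool's x, y, z in rad, then the opening, from 0 (shut) to 1 (fully open). A call has 1 to 20 rows; each row is the pose to reach, as a shift and turn from the pose commanded when the call began, along the tool's axes at that moment; what a row does not reach only later rows make up. A row lasts 1/10 s, in which the tool goes at most 50 mm and 8.59 degrees, less where a joint would pass 70% of its speed; a pose out of reach is approached as far as the arm can. A call with a gripper value outside its range is refused whole. The fingers move at their own pace and stop on an object; FORCE is the grip in N (left out, the last holds). Time passes only in rows, so rows that repeat a pose let the fingers close. It gives the time, the measured TCP pose, the force and the opening at its end, in the units of the state.
- telemetry.sense(): the state, without advancing time (a new reading comes with each control period).
- viewer.snapshot(name): name is "side" or "top" or "wrist"; returns the picture (420x560x3 uint8, red, green, blue); there is no depth.
- viewer.camera_model(name): a dict with "fx", "fy", "cx", "cy" (pixels), "cam_to_world" (4x4, takes a point from camera to world coordinates); the wrist camera has in their place "mount" (4x4, takes a point from camera to tool coordinates, whose origin is the TCP and whose axes are the flange's). Camera axes: x right, y down, z forward; pixel columns grow to the right and rows downward; lengths in mm; the calibration is good to about 2 mm. The wrist camera is an equidistant fisheye: a pixel r from the principal point sees the ray r / f radians off the axis. A picture is of the moment at which its call begins: read the wrist's pose just before it. camera_model takes no time and is no camera call.
- r.hand_in(): hands the job in, once; it reports no verdict.
The state is a dict: "time": time; "joint_pos": joint angles; "qd": joint speeds; "joint_efforts": joint torques, N m; "tool_pos": TCP position; "tcp_rot": TCP orientation; "ft_force": force on the tool from outside, world axes, zero at the start; "wrist_torque": the same for the moment, N m; "finger_gap": finger opening in mm.
Only numpy, scipy, OpenCV 4.12 (cv2) and the standard library are available. Lean on these libraries where they do the work, as an engineer would, in place of code of your own. Each camera call takes 0.05 s, during which the arm holds its last target.

## Working session

There is one attempt and no reset: what is moved stays moved. The work goes in short steps, Python scripts to look and compute and a shell command to move; the robot and the scene stay as the last step left them, time stands still between calls to the robot, and variables do not carry over. Pictures are saved under pics/ and viewed, and the job is handed in when it is done.

```bash
mkdir -p pics; ls
python3 - <<'E'
from bench import telemetry, viewer, r
import cv2
print(telemetry.sense())
for n in ("side","top","wrist"):
    im=viewer.snapshot(n); cv2.imwrite(f"pics/{n}0.png",im[:,:,::-1]); m=viewer.camera_model(n); print(n,m)
E
```

```text
pics
{'time': 0.0, 'joint_pos': array([-7.22158859e+01,  7.51574103e+00,  8.53290353e+01, -7.16773009e-04,
        8.72596506e+01, -4.89343184e+00]), 'qd': array([ 0.04494416, -0.01128469,  0.01866288, -0.01219771, -0.05678414,
       -0.02787838]), 'joint_efforts': array([-2.38978319e-03, -5.69384122e+01, -5.00565612e+01, -6.96910447e-04,
        1.43995770e-02, -5.93143727e-05]), 'tool_pos': array([ 231.18135087, -553.11477023,  241.24013128]), 'tcp_rot': array([-1.79895893e+02, -8.19461561e-03,  2.26775734e+01]), 'ft_force': array([ 0.38584642, -0.39280783, -0.5155454 ]), 'wrist_torque': array([-0.01417561,  0.01812582, -0.00271059]), 'finger_gap': 85.6963283614575}
side {'fx': 542.0301767793865, 'fy': 542.0301767793865, 'cx': 284.8081681978881, 'cy': 206.64456275540056, 'cam_to_world': array([[ 8.65533476e-01, -2.99172177e-01,  4.01681230e-01,
        -1.73312614e+01],
       [-5.00846630e-01, -5.13622692e-01,  6.96666623e-01,
        -1.24342767e+03],
       [-2.11067561e-03, -8.04168974e-01, -5.94397011e-01,
         9.45513174e+02],
       [ 0.00000000e+00,  0.00000000e+00,  0
[... 268 characters left out ...]
7e-01,  1.61112679e-02,  1.09342285e-03,
        -2.55031592e+02],
       [-2.47082288e-03, -8.57229918e-02, -9.96315946e-01,
         1.27668826e+03],
       [ 0.00000000e+00,  0.00000000e+00,  0.00000000e+00,
         1.00000000e+00]])}
wrist {'fx': 325.19226210127806, 'fy': 325.19226210127806, 'cx': 273.77944350362606, 'cy': 209.24135373156025, 'mount': array([[-3.63977394e-04, -9.49524986e-01, -3.13691199e-01,
         8.01797695e+01],
       [ 9.99999854e-01, -4.70668948e-04,  2.64382888e-04,
         1.05279326e+00],
       [-3.98682865e-04, -3.13691057e-01,  9.49525019e-01,
        -1.31570799e+02],
       [ 0.00000000e+00,  0.00000000e+00,  0.00000000e+00,
         1.00000000e+00]])}
```

View pics/side0.png

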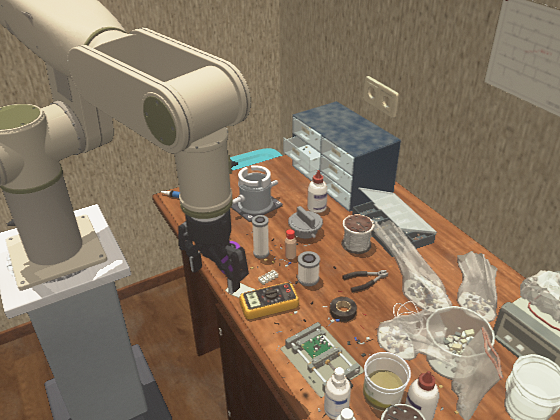

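View pics/top0.png

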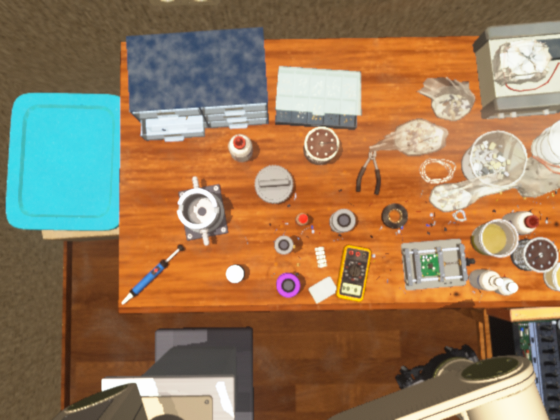

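View pics/wrist0.png

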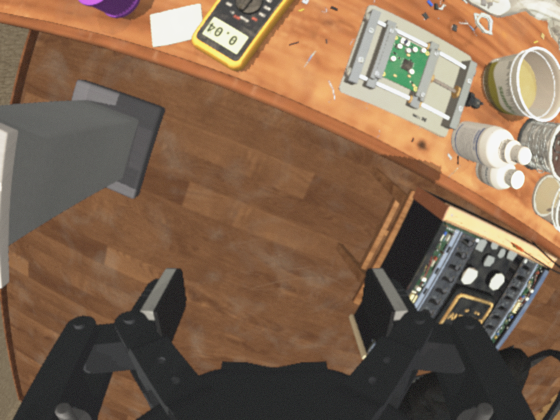

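Candidates for the cartridge in the top view: (343,220) grey and wide, (284,245) grey and narrow (tall in the side view at 261,237), and (289,286) the purple look-alike. I choose (343,220), which the side view shows at (308,267). I'll check that in close crops.

```bash
cat > h.py <<'E'
import numpy as np, cv2
from bench import telemetry, viewer, r
from scipy.spatial.transform import Rotation as R
def ray(n,u,v,ts=None):
    m=viewer.camera_model(n)
    x=(u-m['cx'])/m['fx'];y=(v-m['cy'])/m['fy']
    if n=='wrist':
        rr=np.hypot(x,y); d=np.array([np.sin(rr)*x/max(rr,1e-9),np.sin(rr)*y/max(rr,1e-9),np.cos(rr)])
        T=np.eye(4);T[:3,:3]=R.from_euler('xyz',ts['tcp_rot'],degrees=True).as_matrix();T[:3,3]=ts['tool_pos']
        M=T@m['mount']
    else: d=np.array([x,y,1]);M=m['cam_to_world']
    return M[:3,3],M[:3,:3]@d
def onz(n,u,v,z,ts=None):
    o,d=ray(n,u,v,ts);return (o+d*(z-o[2])/d[2])[:2]
def proj(n,p,ts=None):
    m=viewer.camera_model(n)
    if n=='wrist':
        T=np.eye(4);T[:3,:3]=R.from_euler('xyz',ts['tcp_rot'],degrees=True).as_matrix();T[:3,3]=ts['tool_pos']
        M=T@m['mount']
    else: M=m['cam_to_world']
    c=np.linalg.inv(M)@np.append(p,1);
    if n=='wrist':
        th=np.arctan2(np.hypot(c[0],c[1]),c[2]);k=th/np.hypot(c[0],c[1]);return m['cx']+m['fx']*k*c[0],m['cy']+m['fy']*k*c[1]
    return m['cx']+m['fx']*c[0]/c[2],m['cy']+m['fy']*c[1]/c[2]
E
python3 - <<'E'
from h import *
t=cv2.imread('pics/top0.png');s=cv2.imread('pics/side0.png')
a=cv2.resize(t[150:300,150:390],None,fx=3.3,fy=3.3,interpolation=cv2.INTER_CUBIC)
cv2.imwrite('pics/topc.png',a)
b=cv2.resize(s[150:310,220:370],None,fx=3.7,fy=3.7,interpolation=cv2.INTER_CUBIC)
cv2.imwrite('pics/sidec.png',b)
for nm,u,v,z in [('cart',343,220,68),('tall',284,245,112),('pot',202,210,112),('lid',274,184,66),('redcap',303,219,82),('flux',235,274,54),('glue',240,145,128)]:
    p=onz('top',u,v,z); print(nm,p.round(1), np.round(proj('side',np.append(p,z)),1))
E
```

```text
cart [ 521.8 -424.8] [309. 258.]
tall [ 465.  -284.8] [260.5 220.1]
pot [ 546.8 -101.2] [255.5 176.2]
lid [ 609.5 -265. ] [305.  213.1]
redcap [ 524.7 -330.5] [290.3 231.8]
flux [ 400.  -170.2] [219.4 222. ]
glue [ 690.8 -189.5] [316.1 172.2]
```

View pics/topc.png

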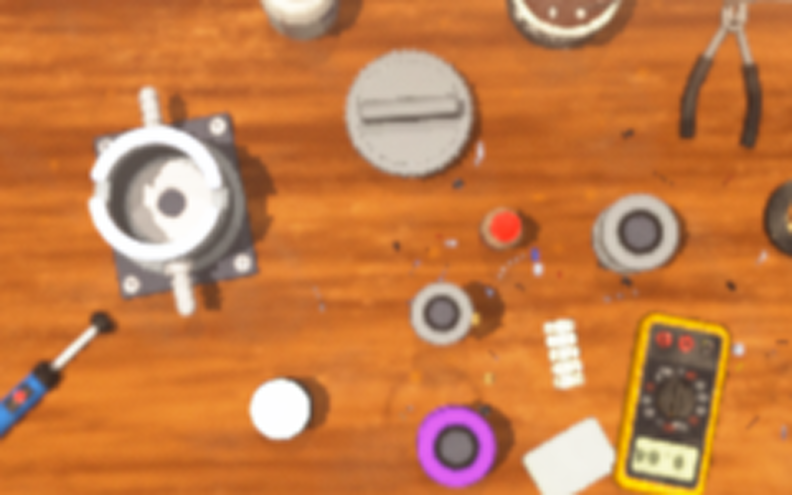

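View pics/sidec.png

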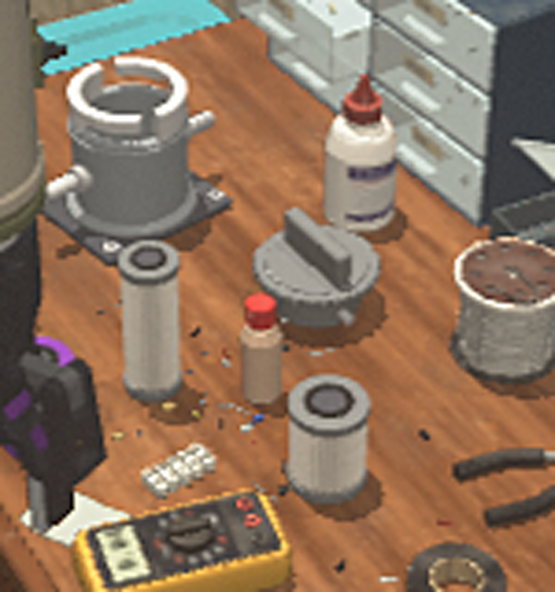

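The close crops confirm it. The short, wide grey cartridge is at top (343.3,220.3) and side (309,258). The tall one is at top (284,245) and the purple one at (289,286). The ray from the top view projects into the side view within 0.2 px. Moving above the cartridge with yaw 0.

```bash
python3 -m inch '[[[31.8,-0.6,0],[0,0,0.396],1],[[31.8,-0.6,0],[0,0,0.396],1],[[31.8,-0.6,0],[0,0,0.396],1],[[31.8,-0.6,0],[0,0,0.396],1],[[31.8,-0.6,0],[0,0,0.396],1],[[31.8,-0.6,0],[0,0,0.396],1],[[31.8,-0.6,0],[0,0,0.396],1],[[31.8,-0.6,0],[0,0,0.396],1],[[31.8,-0.6,0],[0,0,0.396],1],[[31.8,-0.6,0],[0,0,0.396],1],[[31.8,-0.6,0],[0,0,0.396],1]]' 30
python3 - <<'E'
from h import *
s=telemetry.sense(); im=viewer.snapshot('wrist')[:,:,::-1].copy(); cv2.imwrite('pics/w1.png',im); im=viewer.snapshot('top')[:,:,::-1]; cv2.imwrite('pics/top1.png',im)
print(s['tool_pos'],s['tcp_rot'])
print('pred cart top px',proj('wrist',np.array([522.5,-425,68]),s))
E
```

```text
time: 1.25
tool_pos: [521.3, -426.4, 242.3]
tcp_rot: [180.0, 0.0, -0.1]
ft_force: [-0.2, 0.2, 0.4]
finger_gap: 85.5
[ 521.28007128 -426.35094804  242.32676109] [ 1.79995285e+02  1.55093205e-02 -1.11654889e-01]
pred cart top px (np.float64(271.1218308515279), np.float64(188.07346245869414))
```

View pics/w1.png

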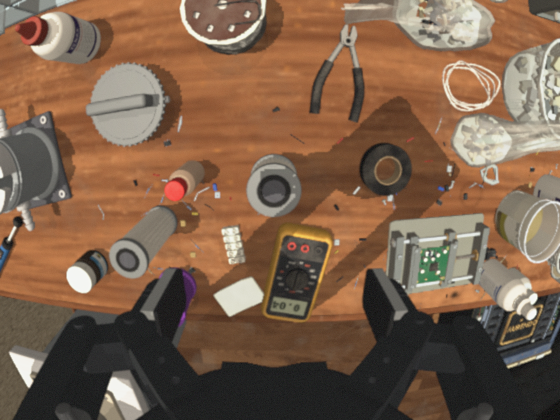

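The wrist view shows the wide cartridge's top at (274,189), against a predicted (271,188). The red-cap bottle is at (175,190), the multimeter at (298,275), and both are clear of the fingers. Correcting by that ray.

Run:
```python
from h import *
class S(dict):pass
s=telemetry.sense()
print(onz('wrist',274,189,68,s),s['tool_pos'])
```

```text
[ 521.79027791 -427.75483485] [ 521.49532464 -426.29575616  242.49280907]
```

```bash
python3 -m inch '[[[0,0.05,5],[0,0,0],1],[[0,0.05,10],[0,0,0],1],[[0,0.05,14],[0,0,0],1],[[0,0.05,17],[0,0,0],1],[[0,0.05,18.8],[0,0,0],1],[[0,0.05,18.8],[0,0,0],1],[[0,0.05,18.8],[0,0,0],0.5],[[0,0.05,18.8],[0,0,0],0.4],[[0,0.05,18.8],[0,0,0],0.4],[[0,0.05,18.8],[0,0,0],0.4],[[0,0.05,18.8],[0,0,0],0.4],[[0,0.05,18.8],[0,0,0],0.4]]' 40
python3 - <<'E'
from h import *
im=viewer.snapshot('side')[:,:,::-1]; cv2.imwrite('pics/s2.png',cv2.resize(im[150:330,200:400],None,fx=3,fy=3))
E
```

```text
time: 2.55
tool_pos: [524.0, -427.5, 57.6]
tcp_rot: [179.8, -0.2, -0.0]
ft_force: [-0.8, 0.2, 7.0]
finger_gap: 52.7
```

View pics/s2.png

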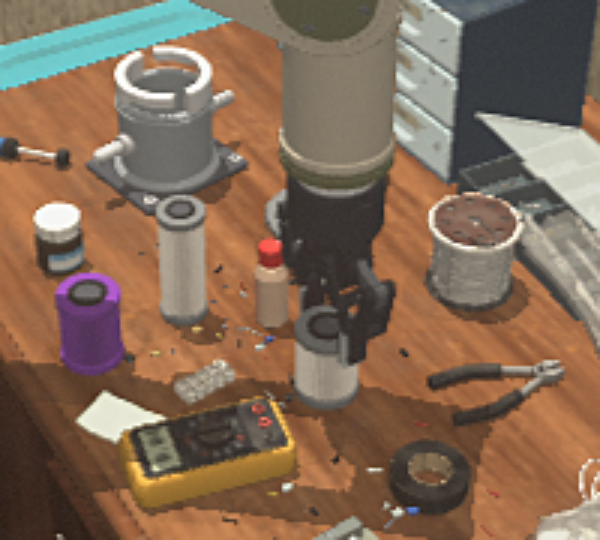

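Gripped at 52.7 mm; the side view shows the fingers on the cartridge top. The 7 N upward is probably the pads swinging forward as they closed. Lifting and measuring the pot.

```bash
python3 -m inch '[[[0,0,-3],[0,0,0],0.4],[[0,0,-8],[0,0,0],0.4],[[0,0,-13],[0,0,0],0.4],[[0,0,-18],[0,0,0],0.4],[[0,0,-19],[0,0,0],0.4],[[0,0,-19],[0,0,0],0.4],[[0,0,-19],[0,0,0],0.4]]'
python3 - <<'E'
from h import *
im=viewer.snapshot('top')[:,:,::-1].copy()
g=cv2.cvtColor(im,cv2.COLOR_BGR2HSV); x0,y0=165,170
m=((g[...,1]<40)&(g[...,2]>150)).astype(np.uint8)
cc=m[y0:250,x0:240]
cv2.imwrite('pics/potm.png',np.hstack([cv2.resize(im[y0:250,x0:240],None,fx=5,fy=5,interpolation=cv2.INTER_CUBIC),cv2.cvtColor(cv2.resize(cc*255,None,fx=5,fy=5),cv2.COLOR_GRAY2BGR)]))
s=telemetry.sense(); im=viewer.snapshot('wrist')[:,:,::-1]; cv2.imwrite('pics/w3.png',im)
print(s['tool_pos'],s['ft_force'],s['finger_gap'])
E
```

```text
time: 3.3
tool_pos: [522.1, -425.6, 243.1]
tcp_rot: [-179.9, 0.1, -0.0]
ft_force: [-0.4, -0.5, -2.6]
finger_gap: 52.5
[ 521.63565533 -425.16539723  241.61741169] [ 0.17938961  0.33831088 -2.29154759] 53.06513179525007
```

View pics/potm.png

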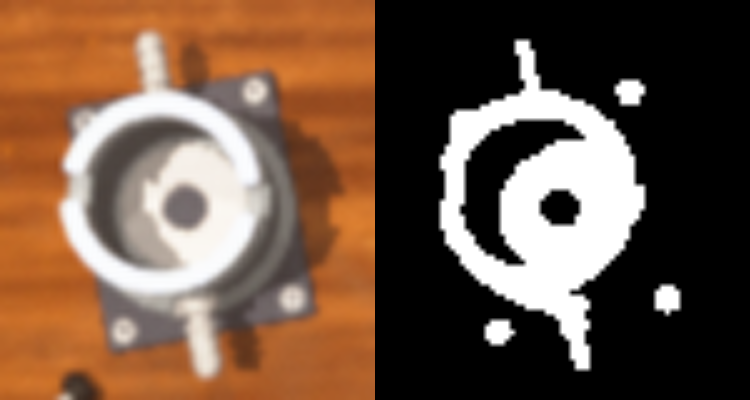

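View pics/w3.png

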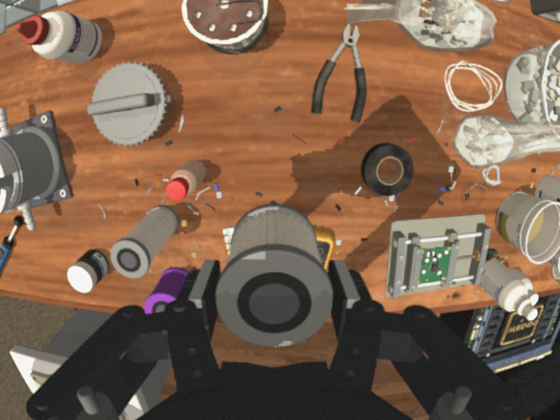

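The top crop shows the rim ring centred near crop (158.5,192.5), which is px (196.7,208.5). Notches are at crop (75,187) and (257,193), barb tips at (148,38) and (208,370), and four foot screws are visible. Working these out at their heights.

Run:
```python
from h import *
P=lambda a,b,z:onz('top',165+a/5-.4,170+b/5-.4,z)
c=P(158.5,192.5,112);print('rim',c)
b1,b2=P(148,36,50),P(208,372,50);print('barbs',b1,b2,(b1+b2)/2,np.linalg.norm(b1-b2),np.degrees(np.arctan2(*(b1-b2)[::-1])))
q=[P(*a,8) for a in [(84,120),(255,90),(293,297),(123,330)]];print('foot',np.mean(q,0))
d=(q[0]+q[1]-q[2]-q[3]);print(np.degrees(np.arctan2(d[1],d[0])))
n1,n2=P(75,187,112),P(257,197,112);print('notch',n1,n2,np.degrees(np.arctan2(*(n1-n2)[::-1])))
```

```text
rim [551.30482729 -88.33208689]
barbs [632.0500945  -74.72469676] [ 471.29675666 -102.53800609] [551.67342558 -88.63135143] 163.14170466799555 9.816053315914026
foot [552.30057845 -88.27513181]
10.133978454542266
notch [554.40879276 -50.61923683] [ 548.54605633 -132.80061255] 85.91948977242515
```

Run:
```python
from h import *
s=telemetry.sense();p=s['tool_pos']
print(p,onz('wrist',275.5,300,p[2]+10.4,s)-p[:2], s['tcp_rot'],s['finger_gap'])
```

```text
[ 521.42710471 -425.02606553  240.99538625] [-1.89753073 -1.91603904] [-1.79808581e+02  2.04390293e-01 -1.31638288e-02] 52.70863668576785
```

```bash
python3 -m inch '[[[0.4,-4,0],[0,0,0],0.4],[[0.8,-8.5,0],[0,0,0],0.4],[[1.2,-13,0],[0,0,0],0.4],[[1.6,-18,0],[0,0,0],0.4],[[2.1,-23,0],[0,0,0],0.4],[[2.6,-28,0],[0,0,0],0.4],[[3,-32,0],[0,0,0],0.4],[[3.1,-33.8,0],[0,0,0],0.4],[[3.1,-33.8,0],[0,0,0],0.4],[[3.1,-33.8,0],[0,0,0],0.4],[[3.1,-33.8,0],[0,0,0],0.4],[[3.1,-33.8,0],[0,0,0],0.4]]'
python3 - <<'E'
from h import *
s=telemetry.sense(); im=viewer.snapshot('wrist')[:,:,::-1]; cv2.imwrite('pics/w4.png',im)
im=viewer.snapshot('side')[:,:,::-1]; cv2.imwrite('pics/s4.png',cv2.resize(im[60:260,160:340],None,fx=3,fy=3))
print(s['tool_pos'],s['tcp_rot'])
E
```

```text
time: 4.6
tool_pos: [553.2, -89.2, 243.7]
tcp_rot: [-180.0, 0.1, -0.1]
ft_force: [0.1, 0.4, -2.0]
finger_gap: 52.5
[553.21684077 -89.16104326 243.67977795] [-1.79999738e+02  5.59820415e-02 -1.04186333e-01]
```

View pics/w4.png

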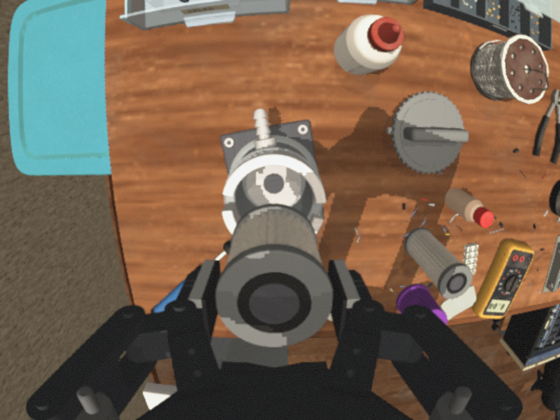

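View pics/s4.png

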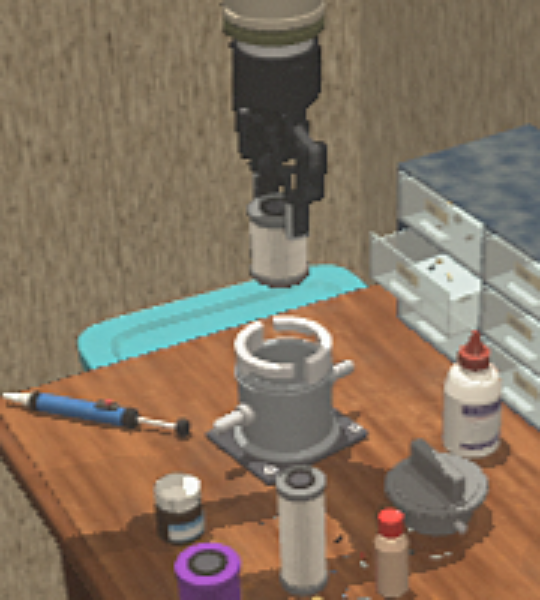

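Run:
```python
from h import *
s=telemetry.sense(); im=cv2.imread('pics/w4.png')
for rr,col in ((45,(0,0,255)),(36,(0,255,0))):
  for a in range(0,360,8):
    p=proj('wrist',np.array([551.7+rr*np.cos(np.radians(a)),-88.5+rr*np.sin(np.radians(a)),112]),s)
    cv2.circle(im,(int(round(p[0])),int(round(p[1]))),1,col,-1)
cv2.imwrite('pics/w4o.png',cv2.resize(im[100:300,180:370],None,fx=3,fy=3))
```

```text
(no output)
```

View pics/w4o.png

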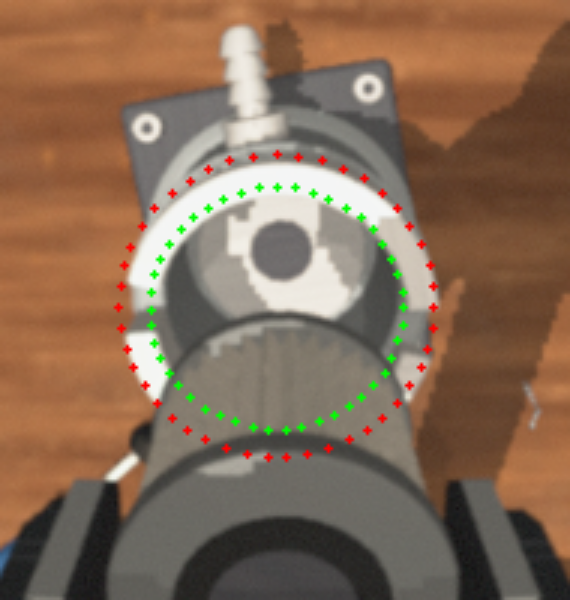

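The predicted rim circle lies on the seen rim within about 1–2 mm. Lowering to just above the rim.

```bash
python3 -m inch '[[[0,-0.1,4],[0,0,0],0.4],[[0,-0.15,7],[0,0,0],0.4],[[0,-0.15,9],[0,0,0],0.4],[[0,-0.15,10.5],[0,0,0],0.4],[[0,-0.15,11.5],[0,0,0],0.4],[[0,-0.15,11.5],[0,0,0],0.4],[[0,-0.15,11.5],[0,0,0],0.4]]'
python3 - <<'E'
from h import *
im=viewer.snapshot('side')[:,:,::-1]; cv2.imwrite('pics/s5.png',cv2.resize(im[100:240,180:320],None,fx=4,fy=4))
E
```

```text
time: 5.4
tool_pos: [554.1, -86.7, 130.2]
tcp_rot: [180.0, -0.1, -0.0]
ft_force: [0.3, -0.7, -1.7]
finger_gap: 52.3
```

View pics/s5.png

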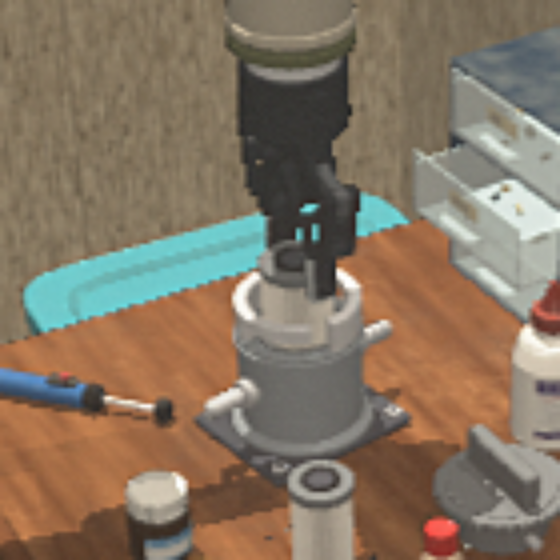

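```bash
python3 -m inch '[[[0,0,0.3],[0,0,0],0.4],[[0,0,0.4],[0,0,0],0.4],[[0,0,0.4],[0,0,0],0.4],[[0,0,0.4],[0,0,0],0.6],[[0,0,0.4],[0,0,0],1],[[0,0,0.4],[0,0,0],1],[[0,0,0.4],[0,0,0],1],[[0,0,0.4],[0,0,0],1],[[0,0,-2],[0,0,0],1],[[0,0,-6],[0,0,0],1],[[0,0,-10],[0,0,0],1],[[0,0,-12],[0,0,0],1],[[0,0,-12],[0,0,0],1],[[0,0,-12],[0,0,0],1]]'
python3 - <<'E'
from h import *
s=telemetry.sense();print(s['tool_pos'],s['tcp_rot'])
im=viewer.snapshot('side')[:,:,::-1]; im2=viewer.snapshot('wrist')[:,:,::-1];cv2.imwrite('pics/w6.png',im2)
cv2.imwrite('pics/sw6.png',np.hstack([cv2.resize(im[100:240,180:320],(400,400)),cv2.resize(im2[100:240,200:340],(400,400))]))
E
```

```text
time: 6.85
tool_pos: [553.7, -86.5, 249.4]
tcp_rot: [180.0, -0.0, -0.0]
ft_force: [0.0, -0.1, 0.1]
finger_gap: 85.5
[553.68681712 -86.52774198 249.38309178] [ 1.79988857e+02 -4.31017866e-02 -1.01407033e-02]
```

View pics/sw6.png

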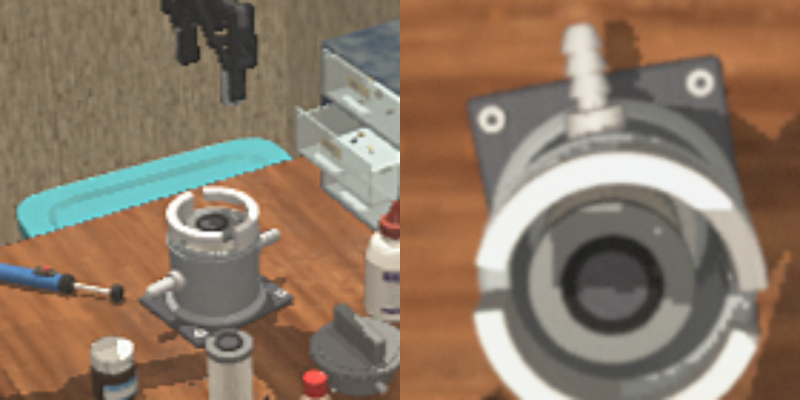

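View pics/w6.png

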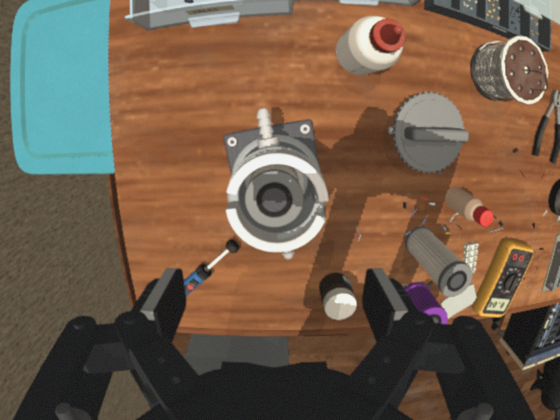

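The cartridge stands upright in the pot. Its cap is at (274,199), inside the rim ring, which is centred near (277,201). The notches are at (234,202) and (321,205). Measuring pot centre and notch angles from this view.

Run:
```python
from h import *
s=telemetry.sense(); im=cv2.imread('pics/w6.png');g=cv2.cvtColor(im,cv2.COLOR_BGR2GRAY).astype(float)
# radial scan on plane z=112: sample gray over polar grid
c=np.array([551.7,-88.5])
rs=np.arange(30,54,.5);A=np.arange(0,360,2)
pol=np.zeros((len(rs),len(A)),np.float32)
for j,a in enumerate(A):
  for i,q in enumerate(rs):
    u,v=proj('wrist',np.array([c[0]+q*np.cos(np.radians(a)),c[1]+q*np.sin(np.radians(a)),112]),s)
    pol[i,j]=cv2.getRectSubPix(im[:,:,0],(1,1),(u,v))[0,0]
cv2.imwrite('pics/pol.png',cv2.resize(pol[::-1],(720,384),interpolation=cv2.INTER_LINEAR))
# outer/inner edges at strong gradient among bright
pts=[];
for j,a in enumerate(A):
  b=np.where(pol[:,j]>190)[0]
  if len(b)>8: pts.append((a,rs[b[0]],rs[b[-1]]))
pts=np.array(pts);an=np.radians(pts[:,0])
for k in (1,2):
  x=c[0]+pts[:,k]*np.cos(an);y=c[1]+pts[:,k]*np.sin(an)
  M=np.c_[2*x,2*y,np.ones(len(x))];w=np.linalg.lstsq(M,x*x+y*y,rcond=None)[0]
  for _ in range(4):
    rad=np.sqrt(w[2]+w[0]**2+w[1]**2);e=abs(np.hypot(x-w[0],y-w[1])-rad);ok=e<1
    w=np.linalg.lstsq(M[ok],(x*x+y*y)[ok],rcond=None)[0]
  print(w[:2],rad,ok.sum(),len(x))
print('cart top',onz('wrist',274,199,96,s))
```

```text
Traceback (most recent call last):
  File "h.py", line 16, in proj
    m=viewer.camera_model(n)
ValueError: time passes only in moves, steps and waits
```

```bash
sed -i 's/viewer.camera_model(n)/cam(n)/; s/^def ray/import functools\n@functools.lru_cache\ndef cam(n): return viewer.camera_model(n)\ndef ray/' h.py
cat > ring.py <<'E'
from h import *
def ring(path,c,s,out):
  im=cv2.imread(path)
  rs=np.arange(30,54,.5);A=np.arange(0,360,2)
  uv=np.array([[proj('wrist',np.array([c[0]+q*np.cos(np.radians(a)),c[1]+q*np.sin(np.radians(a)),112]),s) for a in A] for q in rs],np.float32)
  pol=cv2.remap(im[:,:,0],uv[...,0],uv[...,1],cv2.INTER_LINEAR)
  cv2.imwrite(out,cv2.resize(pol[::-1],(720,384),interpolation=cv2.INTER_LINEAR))
  pts=[]
  for j,a in enumerate(A):
    b=np.where(pol[:,j]>190)[0]
    if len(b)>8: pts.append((a,rs[b[0]],rs[b[-1]]))
  pts=np.array(pts);an=np.radians(pts[:,0])
  for k in (1,2):
    x=c[0]+pts[:,k]*np.cos(an);y=c[1]+pts[:,k]*np.sin(an)
    M=np.c_[2*x,2*y,np.ones(len(x))];w=np.linalg.lstsq(M,x*x+y*y,rcond=None)[0]
    for _ in range(4):
      rad=np.sqrt(w[2]+w[0]**2+w[1]**2);e=abs(np.hypot(x-w[0],y-w[1])-rad);ok=e<1
      w=np.linalg.lstsq(M[ok],(x*x+y*y)[ok],rcond=None)[0]
    print(w[:2],rad,ok.sum(),len(x))
E
python3 - <<'E'
from ring import *
s=telemetry.sense(); print(s['tool_pos'])
ring('pics/w6.png',np.array([551.7,-88.5]),s,'pics/pol.png')
print('cart top',onz('wrist',274,199,96,s))
E
```

```text
[552.72864827 -86.29346784 247.4875975 ]
[548.95935101 -89.77486705] 36.31487014229227 142 145
[549.05545961 -89.75849975] 44.34594719037625 133 145
cart top [549.27657123 -87.5969172 ]
```

View pics/pol.png

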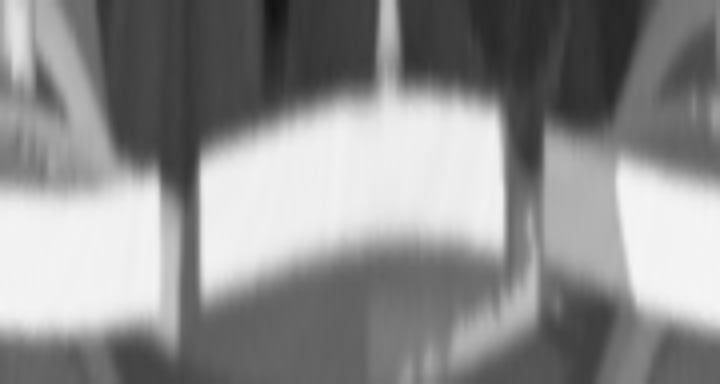

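Notch line is 85.8° here against 84.9° from the barbs, so the pot's x is about 10.3°. Now to the lid: bar at about 95°, centre near (609,-265).

```bash
python3 -m inch '[[[5.6,17.8,0],[0,0,-1.658],1],[[5.6,17.8,0],[0,0,-1.658],1],[[5.6,17.8,0],[0,0,-1.658],1],[[5.6,17.8,0],[0,0,-1.658],1],[[5.6,17.8,0],[0,0,-1.658],1],[[5.6,17.8,0],[0,0,-1.658],1],[[5.6,17.8,0],[0,0,-1.658],1],[[5.6,17.8,0],[0,0,-1.658],1],[[5.6,17.8,0],[0,0,-1.658],1],[[5.6,17.8,0],[0,0,-1.658],1],[[5.6,17.8,0],[0,0,-1.658],1],[[5.6,17.8,0],[0,0,-1.658],1],[[5.6,17.8,0],[0,0,-1.658],1],[[5.6,17.8,0],[0,0,-1.658],1],[[5.6,17.8,0],[0,0,-1.658],1]]'
python3 - <<'E'
from h import *
s=telemetry.sense(); im=viewer.snapshot('wrist')[:,:,::-1].copy(); cv2.imwrite('pics/w7.png',im); np.save('s7.npy',s,allow_pickle=True)
print(s['tool_pos'],s['tcp_rot'])
E
```

```text
time: 8.45
tool_pos: [609.4, -264.4, 248.9]
tcp_rot: [-180.0, -0.0, 94.9]
ft_force: [-0.7, 0.5, -0.2]
finger_gap: 85.3
[ 609.35751025 -264.43748957  248.92096734] [-1.79973434e+02 -1.72285097e-02  9.48581510e+01]
```

View pics/w7.png

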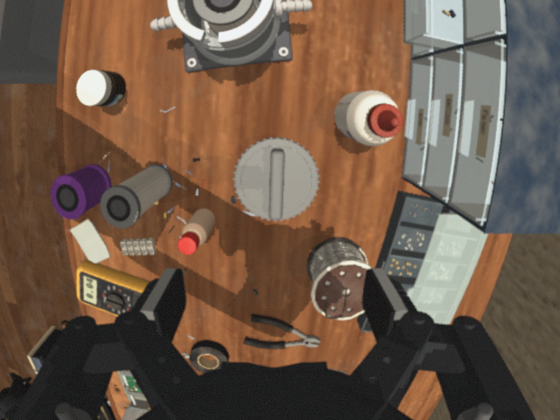

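The wrist view shows the lid's flange centred at (276.5,180) and the bar running nearly vertically at column 277. The fingers' paths on both sides are clear.

Run:
```python
from h import *
s=np.load('s7.npy',allow_pickle=True).item(); im=cv2.imread('pics/w7.png')
cv2.imwrite('pics/w7c.png',cv2.resize(im[125:235,220:335],None,fx=5,fy=5,interpolation=cv2.INTER_CUBIC))
f=onz('wrist',276.5,179.5,38,s);a=onz('wrist',277,148,66,s);b=onz('wrist',276.5,220,66,s)
print('flange',f,'bar',(a+b)/2,np.linalg.norm(a-b),np.degrees(np.arctan2(*(a-b)[::-1])))
print('top: bar',onz('top',274.5,182.4,66),'flange',onz('top',274.4,184.1,38))
```

```text
flange [ 612.11074308 -264.13182188] bar [ 612.08334585 -263.26612103] 74.21307123979028 94.5898957122958
top: bar [ 613.23146217 -266.26726914] flange [ 612.95192035 -266.21690493]
```

View pics/w7c.png

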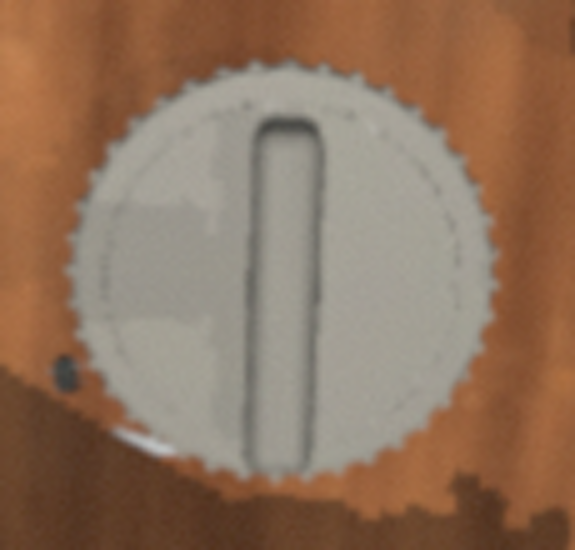

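Run:
```python
from h import *
s=np.load('s7.npy',allow_pickle=True).item()
a=onz('wrist',220+289/5-.4,149,66,s);b=onz('wrist',220+279/5-.4,218.5,66,s)
print((a+b)/2,np.degrees(np.arctan2(*(a-b)[::-1])))
d=np.array([612.3,-264.8])-s['tool_pos'][:2]
y=np.radians(s['tcp_rot'][2]);print(d,d@[np.cos(y),np.sin(y)],d@[np.sin(y),-np.cos(y)])
```

```text
[ 611.68390757 -262.96883501] 93.35979083033362
[ 2.94248975 -0.36251043] -0.6104050871567577 2.9012179096670914
```

```bash
python3 -m inch '[[[0,0.3,4],[0,0,0.015],1],[[0,0.3,9],[0,0,0.015],1],[[0,0.3,14],[0,0,0.015],0.6],[[0,0.3,17],[0,0,0.015],0.5],[[0,0.3,19],[0,0,0.015],0.4],[[0,0.3,19.5],[0,0,0.015],0.4],[[0,0.3,19.5],[0,0,0.015],0.4],[[0,0.3,19.5],[0,0,0.015],0.1],[[0,0.3,19.5],[0,0,0.015],0],[[0,0.3,19.5],[0,0,0.015],0],[[0,0.3,19.5],[0,0,0.015],0],[[0,0.3,19.5],[0,0,0.015],0],[[0,0.3,19.5],[0,0,0.015],0],[[0,0.3,19.5],[0,0,0.015],0]]' 70
python3 - <<'E'
from h import *
im=viewer.snapshot('side')[:,:,::-1]; im2=viewer.snapshot('wrist')[:,:,::-1]
cv2.imwrite('pics/sw8.png',np.hstack([cv2.resize(im[150:290,230:370],(400,400)),cv2.resize(im2[100:380,140:420],(400,400))]))
E
```

```text
time: 9.9
tool_pos: [613.9, -265.1, 56.6]
tcp_rot: [179.8, 0.1, 94.1]
ft_force: [-0.1, -0.9, 6.2]
finger_gap: 12.4
```

View pics/sw8.png

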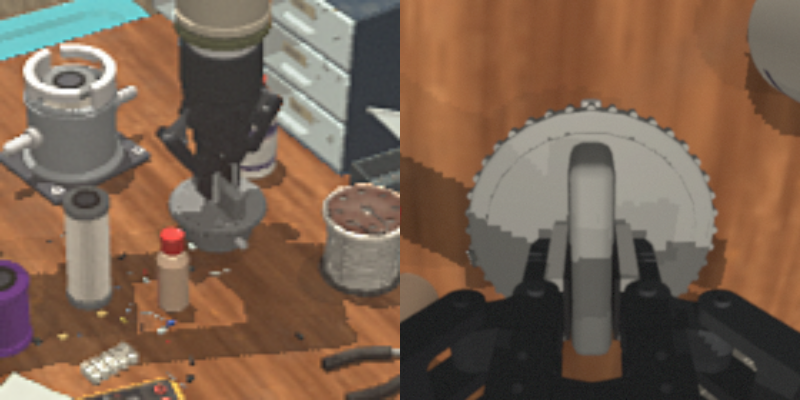

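Gap 12.4 mm, bar held between the pads. Lifting and measuring the lid in the hand.

```bash
python3 -m inch '[[[0,0,-2],[0,0,0],0],[[0,0,-6],[0,0,0],0],[[0,0,-11],[0,0,0],0],[[0,0,-16],[0,0,0],0],[[0,0,-18],[0,0,0],0],[[0,0,-18],[0,0,0],0],[[0,0,-18],[0,0,0],0],[[0,0,-18],[0,0,0],0]]'
python3 - <<'E'
from h import *
s=telemetry.sense(); im=viewer.snapshot('wrist')[:,:,::-1].copy(); cv2.imwrite('pics/w9.png',im); np.save('s9.npy',s,allow_pickle=True)
print(s['tool_pos'],s['tcp_rot'])
im=viewer.snapshot('side')[:,:,::-1];cv2.imwrite('pics/s9.png',cv2.resize(im[60:280,200:400],None,fx=2.7,fy=2.7))
E
```

```text
time: 10.8
tool_pos: [611.3, -263.6, 231.3]
tcp_rot: [-179.8, -0.1, 94.1]
ft_force: [-0.5, -0.1, -1.4]
finger_gap: 12.5
[ 611.31368944 -263.59789659  231.31235889] [-1.79789457e+02 -1.33116290e-01  9.41258058e+01]
```

View pics/w9.png

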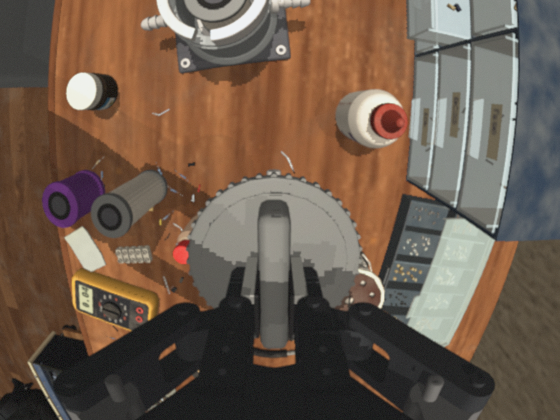

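View pics/s9.png

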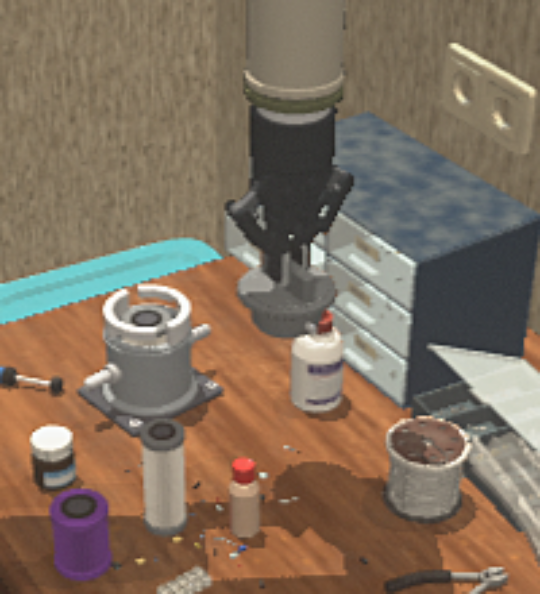

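Run:
```python
from h import *
s=np.load('s9.npy',allow_pickle=True).item();p=s['tool_pos'];y=np.radians(s['tcp_rot'][2])
im=cv2.imread('pics/w9.png');cv2.imwrite('pics/w9c.png',cv2.resize(im[160:370,170:380],None,fx=3,fy=3))
for dz in (9,11):
  a=onz('wrist',274.5,201,p[2]+dz,s)-p[:2];b=onz('wrist',274,348,p[2]+dz,s)-p[:2]
  print([ (q@[np.cos(y),np.sin(y)],q@[np.sin(y),-np.cos(y)]) for q in (a,b)])
# flange: top edge at row 174 & sides 188,362
z=p[2]-56+38
for u,v in ((275,173),(188,250),(362,250)):
  q=onz('wrist',u,v,z,s)-p[:2];print(q@[np.cos(y),np.sin(y)],q@[np.sin(y),-np.cos(y)])
```

```text
[(np.float64(42.23878421662322), np.float64(0.3326290575999298)), (np.float64(-33.817367876965825), np.float64(0.13123446734923286))]
[(np.float64(42.83892591968047), np.float64(0.3360554245335608)), (np.float64(-31.978073149616645), np.float64(0.13794207726860655))]
47.87152323167089 0.5178361051333604
7.553646296499882 -44.808945853097676
7.658338887735922 45.90096334585508
```

View pics/w9c.png

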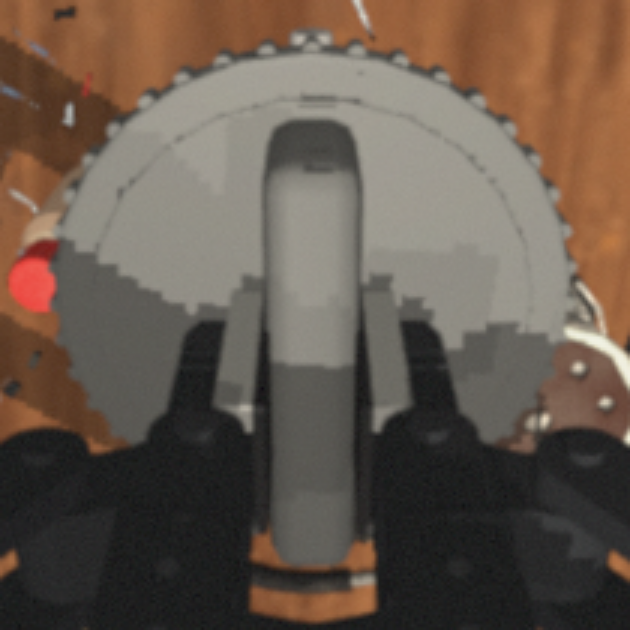

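The lid is level in the hand. Its axis sits about 1.5 mm along tool +x of the TCP. Moving over the pot with the bar along the entries, at about 85.3°.

```bash
python3 -m inch '[[[4,-1,0],[0,0,0.05],0],[[8,-2,0],[0,0,0.1],0],[[12.5,-3.4,0],[0,0,0.154],0],[[16,-4.4,0],[0,0,0.154],0],[[17.7,-4.84,0],[0,0,0.154],0],[[17.7,-4.84,0],[0,0,0.154],0],[[17.7,-4.84,0],[0,0,0.154],0],[[17.7,-4.84,0],[0,0,0.154],0],[[17.7,-4.84,0],[0,0,0.154],0]]'
python3 - <<'E'
from h import *
ps=[]
s=telemetry.sense(); im=viewer.snapshot('wrist')[:,:,::-1].copy(); cv2.imwrite('pics/w10.png',im); np.save('s10.npy',s,allow_pickle=True)
print(s['tool_pos'],s['tcp_rot'])
im2=viewer.snapshot('side')[:,:,::-1];cv2.imwrite('pics/s10.png',cv2.resize(im2[60:240,180:330],None,fx=3.2,fy=3.2))
im3=viewer.snapshot('top')[:,:,::-1];cv2.imwrite('pics/t10.png',im3)
print(telemetry.sense()['tool_pos'])
E
```

```text
time: 11.8
tool_pos: [551.7, -92.3, 234.0]
tcp_rot: [-180.0, 0.0, 85.2]
ft_force: [-0.4, 0.3, -1.2]
finger_gap: 12.6
[551.67150374 -92.31669118 233.98496926] [-1.79976406e+02  1.07621035e-02  8.52246764e+01]
[551.56355823 -91.91925957 234.10684707]
```

View pics/w10.png

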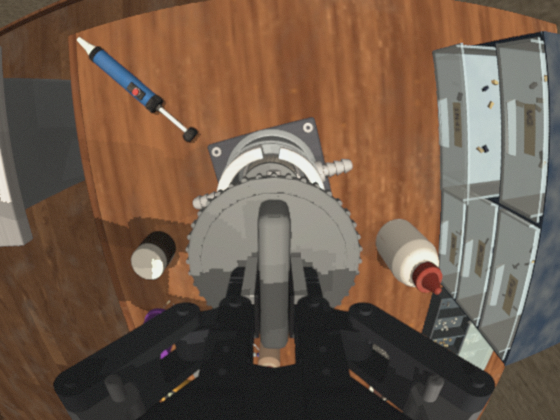

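View pics/s10.png

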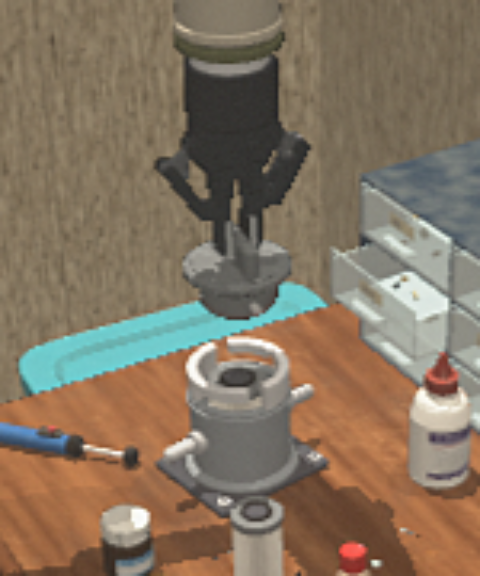

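In w10 the notch shows at (270,158), the foot screws at (216,153) and (308,127), and the barb tips at (196,203) and (350,166). Checking these against the pot estimate by ray.

Run:
```python
from h import *
s=np.load('s10.npy',allow_pickle=True).item(); s['tool_pos']=np.array([551.6,-92.1,234.0])
im=cv2.imread('pics/w10.png')
cv2.imwrite('pics/w10raw.png',cv2.resize(im[110:220,180:365],None,fx=4.3,fy=4.3,interpolation=cv2.INTER_CUBIC))
def ov(c,ang,name):
  o=cv2.resize(im[110:220,180:365],None,fx=4.3,fy=4.3,interpolation=cv2.INTER_CUBIC)
  def dot(p,col):
    u,v=proj('wrist',np.array(p),s);cv2.circle(o,(int((u-180+.5)*4.3),int((v-110+.5)*4.3)),2,col,-1)
  for a in range(0,360,4):
    t=np.radians(a)
    dot([c[0]+45*np.cos(t),c[1]+45*np.sin(t),112],(0,0,255));dot([c[0]+36*np.cos(t),c[1]+36*np.sin(t),112],(0,255,0))
  for da in (-10,10):
    t=np.radians(ang+75+da*.99)
    for q in (36,40,45): dot([c[0]+q*np.cos(t),c[1]+q*np.sin(t),112],(255,0,0))
  for sg in (1,-1):
    t=np.radians(ang);dot([c[0]+sg*84*np.cos(t),c[1]+sg*84*np.sin(t),50],(255,0,255))
  cv2.imwrite(name,o)
ov((551,-89),10.1,'pics/w10o.png')
```

```text
(no output)
```

View pics/w10o.png

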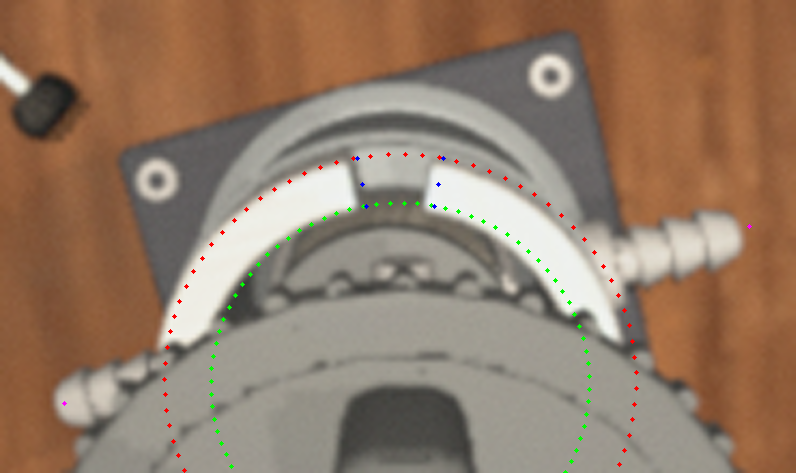

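Against the wrist view the pot sits about 1.6 mm left and 1.3 mm down of the overlay. That gives (549.4,-90.2), the same as the earlier wrist ring fit of (549.0,-89.8). The notch angle agrees. Shifting by that amount and lowering to just before the cartridge.

```bash
python3 -m inch '[[[0.05,-0.27,2],[0,0,0],0],[[0.05,-0.27,4],[0,0,0],0],[[0.05,-0.27,5.5],[0,0,0],0],[[0.05,-0.27,6],[0,0,0],0],[[0.05,-0.27,6.3],[0,0,0],0],[[0.05,-0.27,6.6],[0,0,0],0],[[0.05,-0.27,6.8],[0,0,0],0],[[0.05,-0.27,7],[0,0,0],0],[[0.05,-0.27,7.2],[0,0,0],0],[[0.05,-0.27,7.2],[0,0,0],0],[[0.05,-0.27,7.2],[0,0,0],0]]'
python3 - <<'E'
from h import *
s=telemetry.sense(); im=viewer.snapshot('wrist')[:,:,::-1].copy()
im2=viewer.snapshot('side')[:,:,::-1]
cv2.imwrite('pics/sw11.png',np.hstack([cv2.resize(im2[110:230,190:310],(400,400)),cv2.resize(im[120:260,200:340],(400,400))]))
print(s['tool_pos'],s['ft_force'],s['wrist_torque'])
E
```

```text
time: 13.05
tool_pos: [548.9, -90.5, 162.4]
tcp_rot: [180.0, 0.0, 85.3]
ft_force: [0.6, -0.3, -1.3]
finger_gap: 12.5
[548.85484999 -90.45051633 162.3883806 ] [ 0.63417287 -0.26480024 -1.3069335 ] [ 0.03287376 -0.00198008  0.0305854 ]
```

View pics/sw11.png

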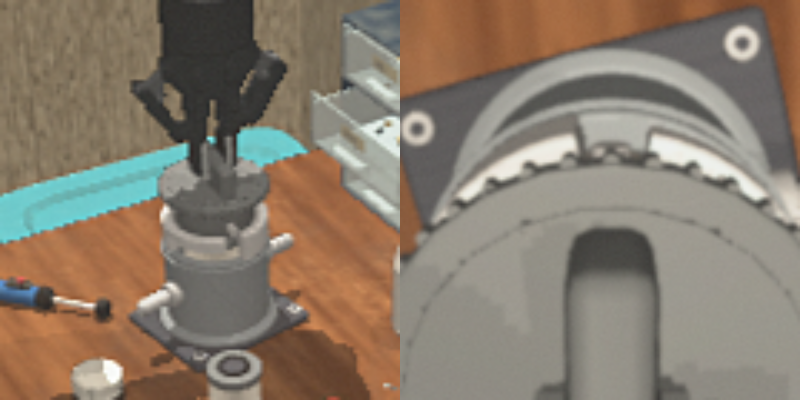

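No contact force yet. The side view shows the pin just above the notch, and in the wrist view the bar's end lines up with the notch. Going on down slowly.

```bash
python3 -m inch '[[[0,0,0.2],[0,0,0],0],[[0,0,0.4],[0,0,0],0],[[0,0,0.6],[0,0,0],0],[[0,0,0.8],[0,0,0],0],[[0,0,0.9],[0,0,0],0],[[0,0,0.9],[0,0,0],0],[[0,0,0.9],[0,0,0],0]]' 90
python3 - <<'E'
from h import *
s=telemetry.sense(); im=viewer.snapshot('wrist')[:,:,::-1].copy()
im2=viewer.snapshot('side')[:,:,::-1]
cv2.imwrite('pics/sw12.png',np.hstack([cv2.resize(im2[110:230,190:310],(400,400)),cv2.resize(im[120:260,200:340],(400,400))]))
print(s['tool_pos'],s['ft_force'],s['wrist_torque'])
E
```

```text
time: 13.85
tool_pos: [548.8, -90.5, 153.3]
tcp_rot: [-180.0, 0.0, 85.3]
ft_force: [-0.7, -1.0, -1.3]
finger_gap: 11.7
[548.82162731 -90.46657773 153.30392708] [-0.70960976 -0.98262693 -1.2900534 ] [-0.03055087 -0.01000977  0.03306111]
```

View pics/sw12.png

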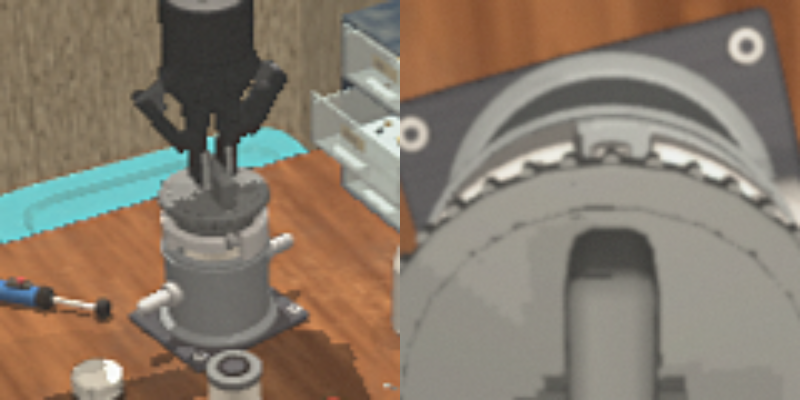

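```bash
python3 -m inch '[[[0,0,0.2],[0,0,0],0],[[0,0,0.4],[0,0,0],0],[[0,0,0.6],[0,0,0],0],[[0,0,0.8],[0,0,0],0],[[0,0,1.0],[0,0,0],0],[[0,0,1.0],[0,0,0],0],[[0,0,1.0],[0,0,0],0]]'; python3 -m inch '[[[0,0,0.15],[0,0,0],0],[[0,0,0.3],[0,0,0],0],[[0,0,0.3],[0,0,0],0],[[0,0,0.3],[0,0,0],0]]'
python3 - <<'E'
from h import *
s=telemetry.sense(); im=viewer.snapshot('wrist')[:,:,::-1].copy()
im2=viewer.snapshot('side')[:,:,::-1]
cv2.imwrite('pics/sw13.png',np.hstack([cv2.resize(im2[110:230,190:310],(400,400)),cv2.resize(im[120:260,200:340],(400,400))]))
print(s['tool_pos'],s['ft_force'],s['wrist_torque'])
E
```

```text
time: 14.65
tool_pos: [549.5, -90.6, 144.5]
tcp_rot: [179.9, 0.0, 85.3]
ft_force: [-2.7, 0.9, 7.5]
finger_gap: 12.1
time: 15.05
tool_pos: [549.6, -90.6, 141.8]
tcp_rot: [179.9, 0.0, 85.3]
ft_force: [-3.0, 1.7, 10.7]
finger_gap: 12.0
[549.56837541 -90.63342235 141.83320279] [-3.0444234   1.71269823 10.71965588] [0.18783548 0.67120744 0.03308838]
```

View pics/sw13.png

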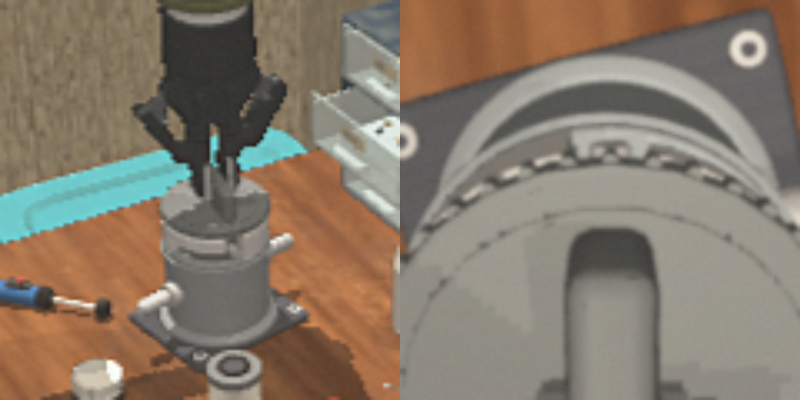

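Force 10.7 N, which by the spring law means about 9.7 mm of travel. I need about 12.5–13 mm. Pushing 3 mm more and easing the 3 N side load.

```bash
python3 -m inch '[[[0,-0.05,0.15],[0,0,0],0],[[0,-0.05,0.3],[0,0,0],0],[[0,-0.05,0.3],[0,0,0],0],[[0,-0.05,0.3],[0,0,0],0]]'
```

```text
time: 15.55
tool_pos: [549.4, -90.6, 139.3]
tcp_rot: [179.8, 0.0, 85.3]
ft_force: [-3.3, 0.6, 11.4]
finger_gap: 11.8
```

```bash
python3 -m inch '[[[0,-0.05,0.1],[0,0,0],0],[[0,-0.05,0.2],[0,0,0],0],[[0,-0.05,0.2],[0,0,0],0],[[0,-0.05,0.2],[0,0,0],0]]'; python3 -m inch '[[[0,0,0.1],[0,0,0],0],[[0,0,0.1],[0,0,0],0],[[0,0,0.1],[0,0,0],0]]'
```

```text
time: 15.95
tool_pos: [549.3, -90.7, 138.7]
tcp_rot: [179.8, 0.0, 85.3]
ft_force: [-5.8, 1.4, 20.2]
finger_gap: 11.9
time: 16.25
tool_pos: [549.3, -90.7, 138.6]
tcp_rot: [179.8, 0.0, 85.3]
ft_force: [-10.8, 2.9, 27.3]
finger_gap: 12.2
```

Hard stop: the force jumps at TCP z 138.6, so lid z is 82.0, as measured before with the 56.6 mm offset. Backing off a little and starting the clockwise turn (tool +z).

```bash
python3 -m inch '[[[0,-0.05,-0.2],[0,0,0],0],[[0,-0.1,-0.25],[0,0,0],0],[[0,-0.1,-0.25],[0,0,0],0]]'
```

```text
time: 16.55
tool_pos: [548.8, -90.6, 139.5]
tcp_rot: [179.7, 0.0, 85.3]
ft_force: [0.1, 0.0, 11.3]
finger_gap: 11.9
```

```bash
python3 -m inch '[[[0,-0.01,0],[0,0,0.07],0],[[0,-0.02,0],[0,0,0.14],0],[[0,-0.03,0],[0,0,0.21],0],[[0.01,-0.04,0],[0,0,0.28],0],[[0.01,-0.05,0],[0,0,0.35],0],[[0.01,-0.05,0],[0,0,0.35],0],[[0.01,-0.05,0],[0,0,0.35],0]]'
python3 - <<'E'
from h import *
s=telemetry.sense(); im=viewer.snapshot('wrist')[:,:,::-1].copy()
im2=viewer.snapshot('side')[:,:,::-1]
cv2.imwrite('pics/sw14.png',np.hstack([cv2.resize(im2[110:230,190:310],(400,400)),cv2.resize(im[120:340,165:385],(400,400))]))
print(s['tool_pos'],s['ft_force'],s['wrist_torque'])
E
```

```text
time: 17.25
tool_pos: [548.2, -90.6, 139.3]
tcp_rot: [179.7, -0.1, 65.2]
ft_force: [-0.1, 0.1, 11.3]
finger_gap: 12.1
[548.23390682 -90.60195409 139.30437579] [-0.13894555  0.10175252 11.33440916] [ 0.06816739  0.07217112 -0.13005858]
```

View pics/sw14.png

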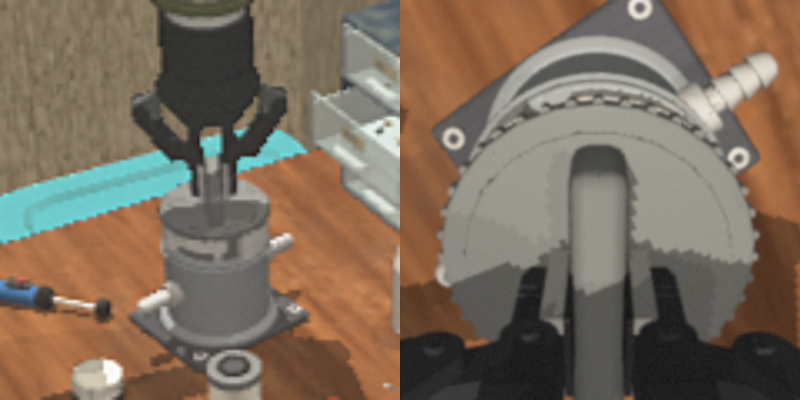

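Turning freely, with 0.13 N m and no side force. The lid follows the hand. Continuing to about 10°.

```bash
python3 -m inch '[[[0,-0.01,0],[0,0,0.08],0],[[0,-0.02,0],[0,0,0.16],0],[[0,-0.04,0],[0,0,0.24],0],[[0.01,-0.05,0],[0,0,0.32],0],[[0.01,-0.06,0],[0,0,0.4],0],[[0.02,-0.07,0],[0,0,0.48],0],[[0.02,-0.08,0],[0,0,0.56],0],[[0.03,-0.09,0],[0,0,0.64],0],[[0.04,-0.1,0],[0,0,0.72],0],[[0.04,-0.11,0],[0,0,0.8],0],[[0.05,-0.11,0],[0,0,0.86],0],[[0.06,-0.12,0],[0,0,0.91],0],[[0.06,-0.12,0],[0,0,0.95],0],[[0.06,-0.12,0],[0,0,0.95],0],[[0.06,-0.12,0],[0,0,0.95],0]]'
python3 - <<'E'
from h import *
s=telemetry.sense(); im=viewer.snapshot('wrist')[:,:,::-1].copy()
im2=viewer.snapshot('side')[:,:,::-1]
cv2.imwrite('pics/sw15.png',np.hstack([cv2.resize(im2[110:230,190:310],(400,400)),cv2.resize(im[120:340,165:385],(400,400))]))
print(s['tool_pos'],s['ft_force'],s['wrist_torque'])
E
```

```text
time: 18.85
tool_pos: [547.4, -89.6, 139.3]
tcp_rot: [179.9, -0.3, 10.8]
ft_force: [0.2, -1.3, 11.9]
finger_gap: 12.0
[547.41821154 -89.6135083  139.31529357] [ 0.19093641 -1.34945269 11.90515862] [-0.00491567  0.07196512 -0.02625644]
```

View pics/sw15.png

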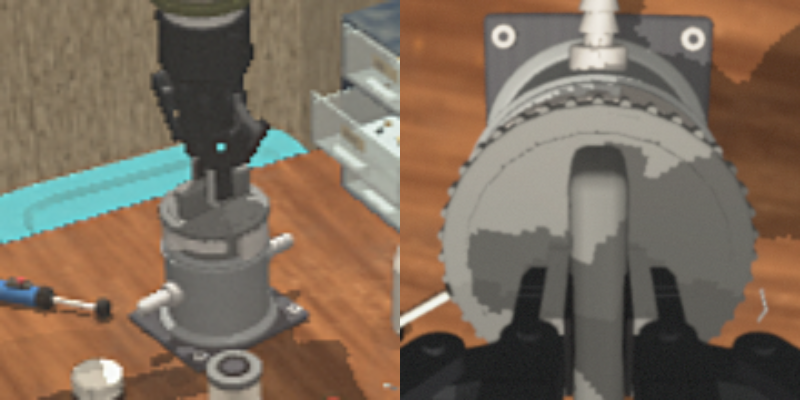

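The bar is in line with the barb in the wrist view (both near column 598 of the crop), with no wall torque. Letting it rise gently.

```bash
python3 -m inch '[[[0,0,-0.2],[0,0,0.01],0],[[0,0,-0.4],[0,0,0.01],0],[[0,0,-0.6],[0,0,0.01],0],[[0,0,-0.6],[0,0,0.01],0],[[0,0,-0.6],[0,0,0.01],0]]'; python3 -m inch '[[[0,0,-0.1],[0,0,0],0],[[0,0,-0.2],[0,0,0],0],[[0,0,-0.2],[0,0,0],0]]'
```

```text
time: 19.45
tool_pos: [547.2, -89.6, 144.7]
tcp_rot: [179.9, -0.2, 10.2]
ft_force: [1.1, -0.6, 7.6]
finger_gap: 11.9
time: 19.75
tool_pos: [547.1, -89.6, 146.5]
tcp_rot: [179.9, -0.2, 10.2]
ft_force: [1.9, -0.5, 7.3]
finger_gap: 11.8
```

```bash
python3 -m inch '[[[0,0,-0.1],[0,0,0],0],[[0,0,-0.2],[0,0,0],0],[[0,0,-0.2],[0,0,0],0]]'
```

```text
time: 20.05
tool_pos: [546.9, -89.4, 146.9]
tcp_rot: [179.9, -0.2, 10.2]
ft_force: [7.9, -1.9, -4.0]
finger_gap: 11.8
```

The pull test caught at TCP z 146.9, with the force reversing to -4 N, so the pins are held in their seats. Relaxing, releasing and withdrawing.

```bash
python3 -m inch '[[[0,0,0.15],[0,0,0],0],[[0,0,0.15],[0,0,0],0],[[0,0,0.15],[0,0,0],0.3],[[0,0,0.15],[0,0,0],0.5],[[0,0,0.15],[0,0,0],0.5],[[0,0,0.15],[0,0,0],0.5],[[0,0,-1],[0,0,0],0.5],[[0,0,-4],[0,0,0],0.5],[[0,0,-8],[0,0,0],0.5],[[0,0,-12],[0,0,0],0.5],[[0,0,-12],[0,0,0],0.5],[[0,0,-12],[0,0,0],0.5]]'
python3 - <<'E'
from h import *
s=telemetry.sense(); im=viewer.snapshot('wrist')[:,:,::-1].copy();cv2.imwrite('pics/w16.png',im)
im2=viewer.snapshot('side')[:,:,::-1]
cv2.imwrite('pics/sw16.png',np.hstack([cv2.resize(im2[110:230,190:310],(400,400)),cv2.resize(im[90:290,175:375],(400,400))]))
cv2.imwrite('pics/t16.png',viewer.snapshot('top')[:,:,::-1])
print(s['tool_pos'],s['tcp_rot']); np.save('s16.npy',s,allow_pickle=True)
E
```

```text
time: 21.25
tool_pos: [546.4, -89.3, 269.2]
tcp_rot: [179.9, -0.2, 10.2]
ft_force: [0.2, 0.5, -0.7]
finger_gap: 42.9
[546.38141493 -89.31406436 269.18986717] [179.90635203  -0.20205703  10.24659782]
```

View pics/sw16.png

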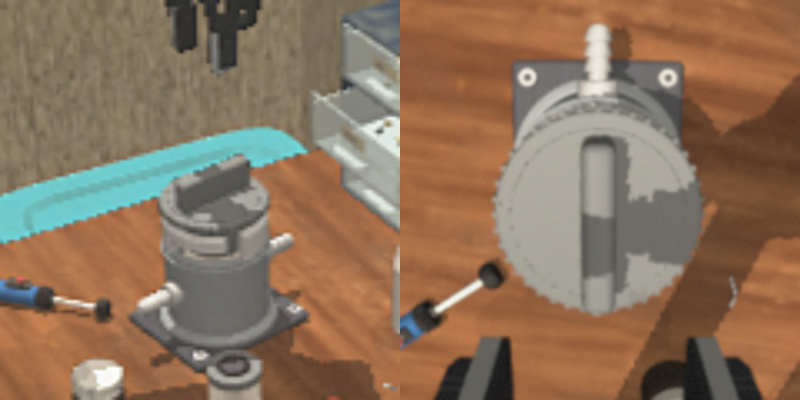

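View pics/t16.png

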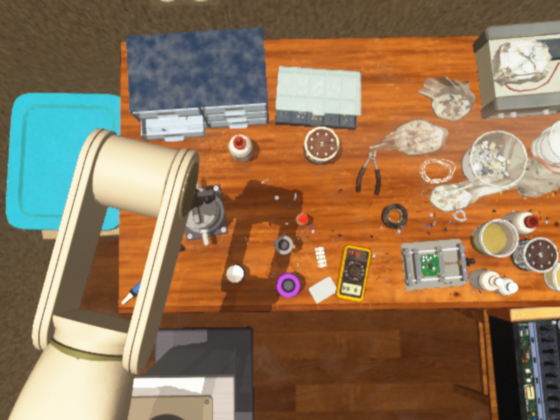

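Run:
```python
from h import *
s=np.load('s16.npy',allow_pickle=True).item();P=lambda u,v:(175+(u-400)/2,90+v/2)
for z in (120,128,134):
  a,b=onz('wrist',*P(495,205),z,s),onz('wrist',*P(702,205),z,s);t=onz('wrist',*P(598,102),z,s);q=onz('wrist',*P(598,312),z,s)
  print(z,np.linalg.norm(a-b),np.linalg.norm(t-q),(a+b)/2,(t+q)/2)
a,b=onz('wrist',*P(600.5,140),156,s),onz('wrist',*P(597,310),156,s);print('bar',np.linalg.norm(a-b),np.degrees(np.arctan2(*(a-b)[::-1])),(a+b)/2)
im=cv2.imread('pics/sw16.png')[:,:400];
im2=cv2.imread('pics/sw13.png')[:,:400]
cv2.imwrite('pics/cmp.png',np.hstack([im2,im]))
for z in (82,90):print(z,[tuple(np.round((np.array(proj('side',np.array([549.4+36*np.cos(t)+0,-90+36*np.sin(t),z+66])))-[190,110])*400/120,0)) for t in (np.radians(10),np.radians(190))])
```

```text
120 93.39651984729353 98.58987792686673 [550.77062026 -90.43862443] [547.52152338 -90.77229364]
128 90.7379648424151 95.7834927015781 [552.88958184 -90.02631694] [549.73297129 -90.35048817]
134 88.74404858875627 93.67870378261162 [554.47880302 -89.71708632] [551.39155723 -90.03413407]
bar 70.47903159699636 9.128013413853294 [550.79194289 -90.35368062]
82 [(np.float64(247.0), np.float64(163.0)), (np.float64(179.0), np.float64(192.0))]
90 [(np.float64(247.0), np.float64(155.0)), (np.float64(178.0), np.float64(184.0))]
```

View pics/cmp.png

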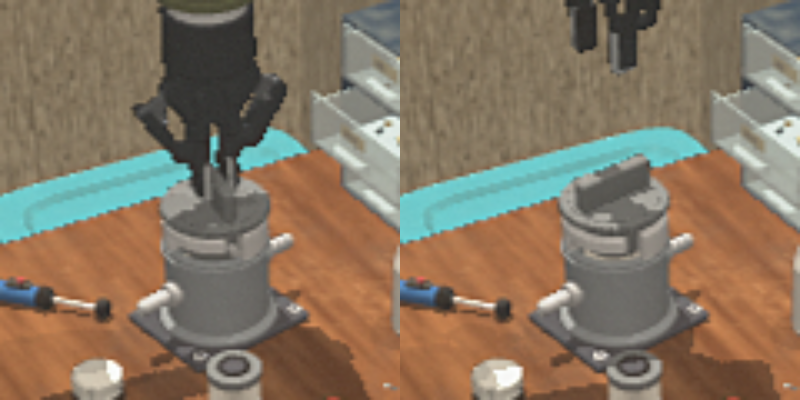

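The bar ends in the side view lie at (247,156) and (178,183), matching the prediction for a lid height of 90 mm. The bar is at 9.1° against the pot's 10.1°, with the axis within about 1 mm. Handing in.

```bash
python3 -c "
from bench import r
print(r.hand_in())"
```

```text
the job is handed in; nothing more can be done
None
```

The filter is back together and the job is handed in at about 21.4 s of the 54 s allowed. No verdict was reported.

**What I did:** I gripped the short, wide cartridge by its top and dropped it upright into the pot. I then set the lid's pins in the entry slots and pushed it down to the hard stop, where the force jumped at a lid height of 82 mm. After backing off a little I turned it about 75° clockwise, let it rise, and withdrew.

**Last checks:**
- **Pins seated:** an upward pull before release was caught at about 90 mm lid height, with the wrist force reversing to -4 N. After release, the bar's ends in the side view matched a lid height of 90 mm.
- **Alignment:** the bar measured 9.1° and the pot about 10.1°, so it lies within about 1° of the barbs. The lid's axis is about 1 mm from the pot's.
- **Other things:** the last top view shows no visible change in the bench items not hidden by the arm, including the tall cartridge; I did not measure their positions.

**Disagreements:**
- The top camera put the pot about 2 mm from where the wrist camera did. I used the wrist value, and the lid went in with it.
- At the hard stop I pushed a few newtons more than needed, to 27 N with an 11 N side load, and then eased off.
- I did not look into the pot again after the lid went on, so the cartridge's seating is inferred from the spring force.

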